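Unload the hot ground roller with the ejector pedal

TASK

First stand the blue catch tray squarely on its yellow-outlined place under the fixture's outlet lip, its handle end away from the fixture; then wind the crank clockwise by its loose grip until the red gate is fully open; then press the rubber pedal right down to its stop for a moment, so that the ejector drops the ground roller into the tray, and let the pedal come back up. The roller is hot, so never touch it, and leave the gate open and everything else on the bench where it is.

Things in the scene. Friction and masses are not known exactly. Their poses are not given: they have to be found in the camera images.
- fixture: green unloading fixture, fixed. Origin on the table; own x points away from the outlet, y along its long side. Steel deck x -100 to +110, y -125 to +125 mm, top 68 mm up (rails 94, gate 98, yellow stop 106 mm); the block below begins at x = -45 mm, so the deck overhangs 55 mm, 60 mm above the table: the outlet lip. A channel 43 mm wide runs along x at y = +50 mm
- tray_place (a point): point on the table, fixed to the fixture at its x = -145, y = +50 mm, axes as the fixture's: where the centre of the tray belongs, tray axes along these; in a yellow painted outline 190 x 138 mm. There the tray's plain end stands 15 mm off the block and 40 mm under the lip
- tray_center (a point): centre of the underside of the loose blue catch tray, 170 (its x) x 120 (its y) x 30 mm high, walls 5 mm, 0.35 kg. Axes: z up, x towards its plain end (to go under the lip); its handle stands in the -x half
- tray_handle (a point): centre of the tray's yellow handle bar, to be pinched from above: it runs along the tray's y, 12 mm thick (along x), 16 mm high, 120 mm long between two end posts; 35 mm from the tray's centre towards its -x end, 83 mm above its underside; the centre of mass lies below it within 20 mm
- crank_axis (a point): point on the crank's vertical axis, on the fixture's deck, 87 mm above the table (height of the crank arm, whose top is at 92 mm)
- crank_grip (a point): centre of the crank's black grip sleeve: upright cylinder 24 mm in diameter, 54 mm tall, 123 mm above the table, 45 mm from the crank's axis. It spins freely on its pin, so a gripper holding it keeps its own direction while it goes round. Grip it at this height or above: rails and crank arm pass 25 mm below
- crank (a joint): crank angle in rad, grows clockwise seen from above; 0 is the gate shut, 6.6 the end stop (a little over one turn) with the gate fully open. At 0 the arm points to the fixture's -x. Starts between 0 and 1.6; needs about 3 N at the grip and stays where it is left
- gate (a joint): opening in m of the red gate blade (6 x 48 x 28 mm) across the channel at the lip; geared to the crank: 0 shut, 0.055 fully open
- roller_center (a point): centre of the hot ground steel roller, an upright copper-coloured disc 38 mm in diameter, 24 mm high, 0.2 kg, standing in the channel just behind the gate. When the pedal goes fully down the ejector pushes it over the lip into the tray
- pedal_pad (a point): centre of the top of the pedal's ribbed black pad (90 x 85 mm), moving with it; 71 mm above the table when up, 37 mm fully down. y runs along the hinge, x (level when up) from the pad to the hinge, which lies 111 mm off, 40 mm above the table. The pad rises 0.24 rad away from the hinge when up. Grey base 190 x 130 mm, fixed; yellow cheeks 70 mm high, 110 mm apart, beside the hinge
- pedal (a joint): pedal angle in rad: 0 up, grows as it is pressed, 0.30 at its stop. Spring return; pressing at the pad centre takes about 5 N at first and 14 N at the stop; works the ejector
- stone: bystander: dressing stone 22 x 70 x 22 mm lying on the fixture's deck behind the crank; origin under its centre
- oiler: bystander: yellow oil bottle with red cap, 56 mm in diameter, 150 mm tall; origin under its centre
- mug: bystander: white mug, 80 mm wide, 90 mm tall; origin under its centre
- wrench: bystander: steel wrench lying on the bench beside the tray place, about 160 mm long; origin under its middle
- spare_wheel: bystander: white grinding wheel 125 mm in diameter, 20 mm thick, lying flat; origin under its centre
- brush: bystander: hand brush lying on the bench; origin under its middle
- blanks: bystander: orange box 80 x 80 x 50 mm; origin under its centre
Things that resemble listed ones, but are neither listed nor needed, are in the scene too. Leave any purple look-alike of the part that bears tray_center alone.

How it is judged (in metres and radians):
On the way, in this order (a step that is already met when the one before it is completed fails the run):
1. the tray stands flat on its place under the lip, within 20 mm along and 20 mm across, square within 0.2 rad, plain end inward (x of tray_center in the frame of tray_place between -0.02 and 0.02 m and y of tray_center in the frame of tray_place between -0.02 and 0.02 m and angle between the x axis of tray_center and the x axis of tray_place, either way round below 0.2 rad and height (world z) of tray_center below 0.006 m and angle between tray_center's own z axis and vertical below 0.06 rad and x of tray_handle in the frame of tray_place below 0 m), for 0.2 s.
2. the gate is wound fully open (crank beyond 6.25 rad) (value of joint crank above 6.25 rad), for 0.2 s.
3. the pedal is pressed to its stop (beyond 0.28 rad) for 0.2 s, gate open (value of joint pedal above 0.28 rad and value of joint crank above 6.1 rad), for 0.2 s.
At the end, for the whole second after the job is handed in: the roller lies at rest inside the catch tray, the tray flat on the bench within 50 mm of its place, the gate still open (crank above 6.1 rad), the pedal back up (below 0.03 rad) (x of roller_center in the frame of tray_center between -0.08 and 0.08 m and y of roller_center in the frame of tray_center between -0.056 and 0.056 m and z of roller_center in the frame of tray_center between 0 and 0.045 m and height (world z) of tray_center below 0.006 m and angle between tray_center's own z axis and vertical below 0.06 rad and linear speed of roller below 0.02 m/s and value of joint pedal below 0.03 rad and value of joint crank above 6.1 rad and horizontal distance between tray_center and tray_place below 0.05 m); the robot touches nothing.
It fails at once if the hot roller is touched by the robot (contact force between any of the fingers, the arm and roller above 0.5 N).
It fails at once if a bystander (stone, oil bottle, mug, wrench, spare wheel, brush or orange box) is moved more than 30 mm (distance of any of stone, oiler, mug, wrench, spare_wheel, brush, blanks from where it was at the start of the episode above 0.03 m).
It also fails if it takes over 72 s, if anything falls off the work surface, if the arm or the gripper's body presses on something with over 40 N, if the wrist force passes 120 N, or if a joint passes its speed limit or range.

ROBOT

A 7-joint arm with a two-finger parallel gripper is mounted at the origin on the work surface. World frame = base frame: x ahead of the robot, y to its left, z up, the work surface at z = 0. Lengths are in mm, angles in rad, forces in N, time in s.
With the tool pointing down it reaches from about 400 to 875 mm from the base axis. Payload 19.3 kg.
Tool frame: the origin (TCP) lies at the very end of the fingers, on their centre line; the grasp point (between the pads) lies 19 mm behind it (grip_point_offset is the z of the grasp point in the tool frame, in mm); z points along the fingers, y is the line along which they close (so a half turn about z gives the same grasp; the last joint's range is limited). The gripper opens to 85 mm and grips with 20 to 120 N. Pads are 22 mm wide; open, the fingers measure 114 mm over their backs; the gripper's body (76 mm by 85 mm) begins 54 mm behind the grasp point. The pads swing forward as they close: fully open they stand 13 mm farther back than shut.
Start: joints at [1.109, 0.521, -0.036, 1.599, 0.021, 1.021, -0.113], TCP at [238.63, -577.642, 231.291] pointing down, gripper open.
Joint ranges: [-2.91, 2.91], [-0.3, 2.13], [-1.5, 1.42], [0.17, 2.43], [-1.26, 4.41], [0.16, 1.93], [-2.52, 2.52]. Speed limits (rad/s): [1.89, 1.89, 2.39, 2.39, 3.01, 3.01, 3.01].

INTERFACE

Orientations are given as a 3x3 rotation matrix whose columns are the frame's x, y, z axes.
In Python, from workcell import movep, movel, goto_joints, open_gripper, clamp, wait, inverse_kinematics, read_state, camera, PlanningError, finish_job, grip_point_offset gives the robot as it stands. Calls block until the motion is done:
- movep(position, orientation): joint-space move of the TCP to a pose.
- movel(position, frame=None, max_speed=150, guard=None): straight line of the TCP; frame=None keeps the orientation; max_speed is the mean speed in mm/s. With guard (N) it stops when the force on the tool has changed by that much, and returns True; else False.
- goto_joints(angles): joint-space move.
- open_gripper() and clamp(): open the fingers fully, or close them until they stop; the grip force is fixed at half the most.
- wait(seconds).
- inverse_kinematics(position, orientation): joint angles nearest the present ones, or None.
- read_state(): the state.
- camera(name): name is "side" or "top"; returns a dict with "image" (400x640x3 uint8, blue, green, red), "range_z" (400x640 float32, mm along the optical axis (not along the pixel's ray), 0 where there is no reading), "fx", "fy", "cx", "cy" (pixels), "dist_coeffs" ([k1, k2, p1, p2, k3] as OpenCV has them; the pictures are not rectified), "cam_to_world" (4x4, takes a point from camera to world coordinates). Camera axes: x right, y up, looking along -z (the intrinsics and any distortion apply to the point x, -y, -z); pixel columns grow to the right and rows downward; lengths in mm; the calibration is good to about 2 mm. A picture is of the moment at which its call begins.
A pose or a line that the arm cannot do raises PlanningError and nothing moves.
- finish_job(): hands the job in; it is judged then, once.
The state is a dict: "time": time; "qpos": joint angles; "qvel": joint speeds; "joint_efforts": joint torques, N m; "eef_pos": TCP position; "tool_rot": TCP orientation; "ft_force": force on the tool from outside, world axes, zero at the start; "torque": the same for the moment, N m; "finger_gap": finger opening in mm; "gripper_force": force on a finger pad.
Only numpy, scipy, OpenCV 4.12 (cv2) and the standard library are available. Lean on these libraries where they do the work, as an engineer would, in place of code of your own. Each camera call takes 0.05 s, during which the arm holds its last target. There are 200 camera calls.

## Working session

There is one attempt and no reset: what is moved stays moved. The work goes in short steps, each a Python script; the robot and the scene stay as the last script left them, time stands still between calls to the robot, and variables do not carry over. Pictures are saved under pics/ and viewed, at most 10 in all, crops included, and the job is handed in when it is done.

```bash
ls; mkdir -p pics; cat > h.py <<'E'
import numpy as np, cv2
from workcell import *
def pts(c):
    """world xyz per pixel from range_z"""
    h,w=c["range_z"].shape
    K=np.array([[c["fx"],0,c["cx"]],[0,c["fy"],c["cy"]],[0,0,1.]])
    u,v=np.meshgrid(np.arange(w),np.arange(h))
    n=cv2.undistortPoints(np.stack([u,v],-1).reshape(-1,1,2).astype(float),K,np.array(c["dist_coeffs"],float)).reshape(h,w,2)
    z=c["range_z"]
    P=np.stack([n[...,0]*z,-n[...,1]*z,-z,np.ones_like(z)],-1)
    W=(P@np.array(c["cam_to_world"]).T)[...,:3]
    W[z==0]=np.nan
    return W
E
python3 - <<'E'
from h import *
for n in("top","side"):
    c=camera(n); cv2.imwrite(f"pics/{n}0.png",c["image"]); np.savez(f"{n}0.npz",W=pts(c),im=c["image"])
    print(n,np.round(c["cam_to_world"],2).tolist(),c["fx"],(c["range_z"]==0).mean())
print(read_state()["time"],grip_point_offset, np.round(read_state()["tool_rot"],2))
E
```

```text
pics
top [[-0.0, 0.99, -0.12, 302.36], [-1.0, -0.0, -0.01, -68.44], [-0.01, 0.12, 0.99, 1467.09], [0.0, 0.0, 0.0, 1.0]] 413.74413657005147 0.004125
side [[-0.99, 0.08, -0.07, 390.58], [-0.11, -0.73, 0.68, 796.91], [0.0, 0.68, 0.73, 1024.8], [0.0, 0.0, 0.0, 1.0]] 363.21307639066043 0.00415625
0.1 -18.700000000000003 [[ 0.92  0.38 -0.  ]
 [ 0.38 -0.92  0.  ]
 [-0.   -0.   -1.  ]]
```

View pics/top0.png

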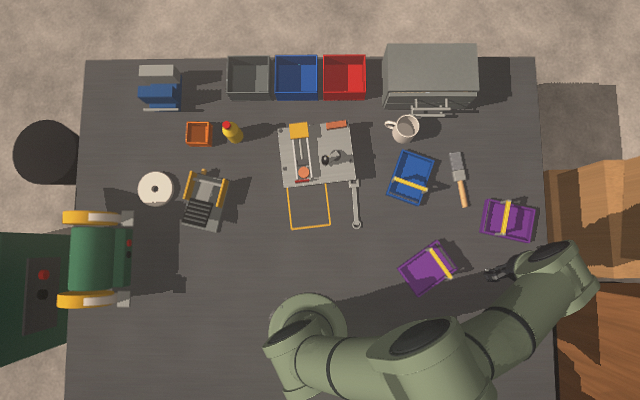

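View pics/side0.png

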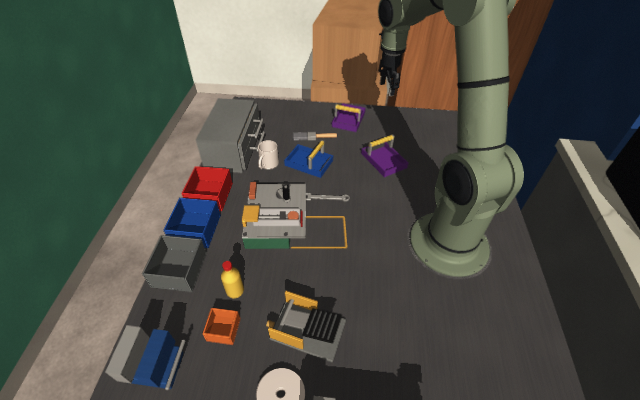

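Tray candidates in the top view are the blue tray with the yellow handle (410,178), purple look-alikes at (507,220) and (428,268), and a blue bin (296,76) with no handle. The blue tray at (410,178) fits the description. The fixture is at (318,155), its outline at (308,206), the grip at about (328,159), and the pedal at (205,203).

```bash
cat > m.py <<'E'
from h import *
def rect(P):
    r=cv2.minAreaRect(P[:,:2].astype(np.float32)); return np.round(r[0],1),np.round(r[1],1),round(r[2],1)
def box(a,u0,u1,v0,v1): return a[v0:v1,u0:u1].reshape(-1,3)
if __name__=="__main__":
    d=np.load("top0.npz");W,im=d["W"],d["im"];hsv=cv2.cvtColor(im,cv2.COLOR_BGR2HSV)
    def sel(u0,u1,v0,v1,hl,hh,zl,zh,s=100,vmin=40):
        w,h=box(W,u0,u1,v0,v1),box(hsv,u0,u1,v0,v1)
        m=(h[:,0]>=hl)&(h[:,0]<=hh)&(h[:,1]>s)&(h[:,2]>vmin)&(w[:,2]>zl)&(w[:,2]<zh)
        return w[m]
    def show(n,P): print(n,len(P),np.round(np.median(P,0),1) if len(P) else "", rect(P) if len(P)>4 else "")
    show("outline",sel(280,335,183,235,15,35,-15,15))
    show("tray blue",sel(380,445,145,210,100,130,-10,45))
    show("tray rim",sel(380,445,145,210,100,130,22,40))
    show("handle",sel(380,445,170,200,15,35,60,110))
    w=box(W,270,370,115,200); show("deck",w[(w[:,2]>60)&(w[:,2]<115)])
    w=box(W,270,370,115,200); show("grip",w[(w[:,2]>130)&(w[:,2]<165)])
    w=box(W,270,370,115,200); show("arm?",w[(w[:,2]>110)&(w[:,2]<130)])
    show("roller",sel(290,320,160,182,0,12,70,115))
    w=box(W,175,235,165,240); show("pedal base+",w[w[:,2]>12])
    show("cheeks",sel(175,235,165,215,15,35,50,85))
    h=box(hsv,175,235,165,240); m=(h[:,2]<60)&(w[:,2]>40); show("pad",w[m])
    for n,q in(("top",(170,370,110,240)),("top",(380,450,140,215))):
        u0,u1,v0,v1=q
    a=cv2.resize(im[112:240,172:372],None,fx=4,fy=4,interpolation=cv2.INTER_CUBIC)
    b=cv2.resize(im[140:215,380:445],None,fx=3,fy=3,interpolation=cv2.INTER_CUBIC)
    o=np.zeros((512,800,3),np.uint8); o[:a.shape[0],:a.shape[1]]=a[:512]
    cv2.imwrite("pics/crop1.png",o)
    cv2.imwrite("pics/crop2.png",b)
E
python3 m.py
```

```text
outline 282 [ 3.964e+02 -7.800e+00  2.000e-01] (array([435.5,  -1.3]), array([151.9, 146. ]), 6.5)
tray blue 1452 [ 550.3 -366.5    6.2] (array([ 540. , -363.2]), array([121. , 182.8]), 69.5)
tray rim 271 [ 542.2 -359.7   29.2] (array([ 534.9, -361.1]), array([120.9, 172.2]), 69.3)
handle 124 [ 501.7 -347.8   90.9] (array([ 502. , -348.7]), array([112.8,  12.9]), 69.0)
deck 4324 [612.  -27.8  68.9] (array([612.7, -31. ]), array([211.9, 250.2]), 6.3)
grip 49 [575.8 -62.5 150. ] (array([577.4, -62.4]), array([21.4, 23. ]), 56.8)
arm? 20 [670.3  18.1 111.3] (array([642.1, -11.2]), array([183.8,  49.1]), 47.3)
roller 126 [540.2  11.9  92.6] (array([537.3,  17. ]), array([49.8, 43.8]), 0.6)
pedal base+ 1680 [454.2 361.4  56.8] (array([459. , 361.4]), array([127. , 208.6]), 77.1)
cheeks 211 [488.4 309.7  66.5] (array([492.6, 353.9]), array([126.9,  97.1]), 76.6)
pad 277 [408.3 369.5  71.1] (array([412. , 373.8]), array([84. , 83.6]), 76.3)
```

View pics/crop1.png

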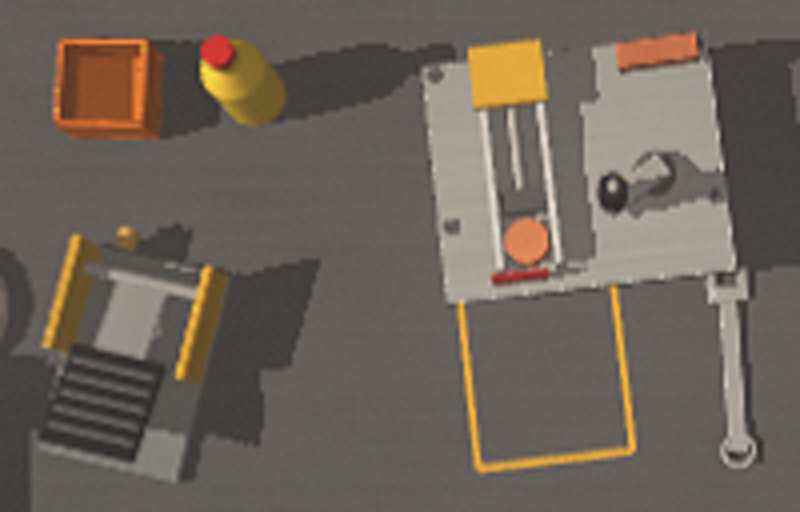

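View pics/crop2.png

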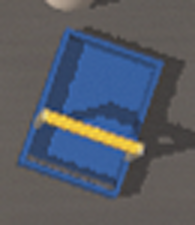

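```bash
cat >> h.py <<'E'
def down(deg):
    a=np.radians(deg); c,s=np.cos(a),np.sin(a)
    return np.array([[-s,c,0],[c,s,0],[0,0,-1.]])
FA=6.4; O=np.array([607.2,-31.8])
def fx(x,y):
    a=np.radians(FA); return O+np.array([x*np.cos(a)-y*np.sin(a),x*np.sin(a)+y*np.cos(a)])
E
python3 - <<'E'
from h import *
from m import box
d=np.load("top0.npz");W=d["W"]
w=box(W,322,356,140,172); w=w[(w[:,2]>76)&(w[:,2]<135)]
R=np.array([[np.cos(np.radians(FA)),-np.sin(np.radians(FA))],[np.sin(np.radians(FA)),np.cos(np.radians(FA))]])
f=(w[:,:2]-O)@R
for a,b in zip(f,w): print(np.round(a),round(b[2]),end=" ")
print("\ngrip f",(np.array([577.0,-62.4])-O)@R)
print(fx(-145,50),fx(-180,50),fx(-180,205))
for n,p,z,ds in(("g",(502,-348.7),64,(-20.7,159.3)),("pl",fx(-180,50),64,(FA,FA+180)),("side",fx(-180,205),64,(FA,FA+180)),("cr",(577,-62),111,(0,90,-90,45)),("ped",(409,371),37,(0,90,-90))):
    for D in ds:
        q=inverse_kinematics([*p,z],down(D)); print(n,D,None if q is None else np.round(q,2))
E
```

```text
[ 44. -25.] 78 [  7. -62.] 82 [  7. -66.] 82 [  7. -69.] 81 [  6. -73.] 83 [  5. -93.] 77 [  4. -59.] 84 [  5. -62.] 79 [  1. -65.] 92 [  1. -68.] 93 [  2. -72.] 85 [  3. -76.] 79 [  2. -52.] 79 [  1. -55.] 83 [  1. -58.] 81 [ -2. -61.] 91 [ -1. -65.] 88 [ -3. -68.] 91 [ -3. -71.] 93 [ -1. -75.] 82 [ -2. -78.] 85 [ -2. -51.] 83 [ -4. -54.] 89 [ -4. -58.] 89 [ -5. -61.] 89 [ -6. -64.] 92 [ -7. -67.] 94 [ -6. -71.] 92 [ -6. -74.] 89 [ -4. -78.] 79 [ -6. -81.] 85 [ -8. -50.] 93 [ -8. -54.] 91 [ -8. -57.] 92 [ -9. -60.] 93 [ -8. -64.] 86 [ -9. -67.] 91 [ -9. -71.] 90 [-10. -74.] 93 [-11. -77.] 93 [ -9. -81.] 81 [-10. -43.] 91 [-11. -47.] 93 [-11. -50.] 94 [-12. -53.] 97 [-12. -57.] 92 [-13. -60.] 98 [-13. -63.] 96 [-12. -67.] 88 [-15. -70.] 98 [-14. -73.] 92 [-12. -77.] 83 [-12. -81.] 81 [-13. -39.] 92 [-13. -43.] 91 [-14. -46.] 92 [-14. -50.] 90 [-15. -53.] 94 [-15. -56.] 93 [-15. -60.] 90 [-15. -63.] 89 [-16. -66.] 88 [-17. -70.] 92 [-17. -73.] 93 [-16. -77.] 84 [-17. -80.] 87 [-17. -42.] 93 [-18. -46.] 95 [-18. -49.] 91 [-18. -53.] 89 [-19. -56.] 92 [-18. -59.] 89 [-19. -63.] 89 [-19.
[... 1030 characters left out ...]
84] [405.47064345 151.85801563]
g -20.7 [ 0.66  0.72 -0.22  1.75  0.23  0.7  -0.04]
g 159.3 [ 0.17  0.79  0.52  1.78 -0.56  0.73 -2.51]
pl 6.4 [ 0.23  0.54 -0.47  2.22  0.53  0.48 -0.54]
pl 186.4 [-0.53  0.59  0.53  2.26 -0.7   0.45 -2.46]
side 6.4 [-0.07  0.57 -0.55  2.2   0.6   0.52 -0.96]
side 186.4 [-1.09  0.73  0.83  2.24 -1.01  0.62 -2.51]
cr 0 [ 0.36  0.65 -0.5   1.8   0.42  0.8  -0.36]
cr 90 [ 0.5   0.7  -0.73  1.79  0.6   0.88  1.07]
cr -90 [ 0.08  0.6  -0.1   1.82  0.09  0.72 -1.64]
cr 45 [ 0.46  0.68 -0.66  1.8   0.54  0.85  0.33]
ped 0 [-0.38  0.78 -0.67  1.9   0.72  0.72 -1.47]
ped 90 [-0.28  0.83 -0.81  1.89  0.84  0.8   0.01]
ped -90 [-0.97  0.7   0.17  1.93 -0.22  0.53 -2.21]
```

```bash
python3 - <<'E'
from h import *
g=down(-20.7)
movep([502,-348.7,150],g)
movel([502,-348.7,64])
clamp(); s=read_state(); print(s["finger_gap"],s["gripper_force"],s["time"])
movel([502,-348.7,240],max_speed=250)
f0=read_state(); print(f0["ft_force"],f0["finger_gap"])
p=fx(-180,215)
# intermediate to avoid tall sweep near fixture
movep([*p,240],down(FA))
movel([*p,80],max_speed=250)
print(read_state()["time"],read_state()["eef_pos"])
c=camera("top"); cv2.imwrite("pics/top1.png",c["image"])
E
```

```text
11.082948550078545 59.13208544254303 2.8333
[-1.49048085 -0.13794984 -4.72230074] 10.460826007957387
6.3583 [404.85427625 162.02662118  80.72429572]
```

View pics/top1.png

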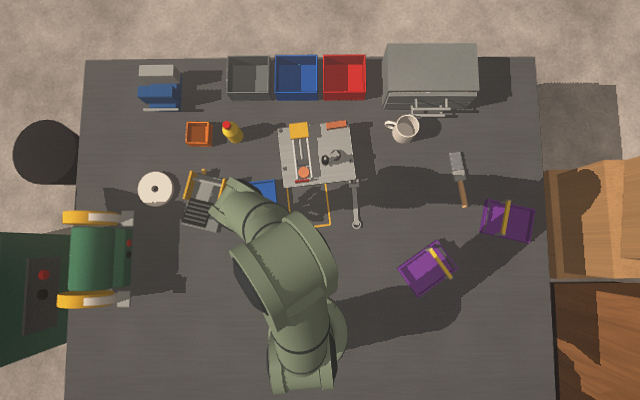

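The tray (blue at 265,190) hangs between the pedal and the fixture, clear of both. I'll slide it sideways under the lip.

```bash
python3 - <<'E'
from h import *
from m import rect
p=fx(-180,50)
print(movel([*p,77],max_speed=150,guard=25))
print(movel([*p,63.5],max_speed=40,guard=15), read_state()["eef_pos"],read_state()["ft_force"])
open_gripper()
movel([*p,150],max_speed=250)
movep([*fx(-60,-200),240],down(0))
c=camera("top"); W=pts(c); hsv=cv2.cvtColor(c["image"],cv2.COLOR_BGR2HSV)
b=cv2.inRange(hsv,(100,100,30),(130,255,255))>0; b[:150]=0; b[:,:270]=0; b[:,350:]=0
P=W[b]; P=P[(P[:,2]<60)]; print(len(P),rect(P),rect(P[P[:,2]>20]),np.nanmax(P[:,2]))
y=cv2.inRange(hsv,(15,100,60),(35,255,255))>0; y[:183]=0;y[235:]=0;y[:,:280]=0;y[:,335:]=0
Q=W[y]; H=Q[Q[:,2]>60]; L=Q[abs(Q[:,2])<8]; print("handle",np.median(H,0),rect(H),"outl",rect(L))
print(read_state()["time"], "want",fx(-145,50),p)
c2=np.vstack([cv2.resize(c["image"][110:240,260:370],None,fx=4,fy=4)]); cv2.imwrite("pics/c2.png",c2)
E
```

```text
False
True [422.63884199  -1.7963069   63.9461997 ] [ 0.84147346  0.26236444 -1.49453625]
1116 (array([440.3,   0.9]), array([142.5, 120.3]), 6.2) (array([437.5,   1.1]), array([136.8, 119.5]), 6.2) 59.4884349135491
handle [419.12040035   1.91347652  90.40080826] (array([436.2, -19.8]), array([ 64.9, 156.6]), 37.8) outl (array([435.1,  -1.3]), array([151.5, 145.5]), 6.6)
10.3917 want [457.53020511   1.72540079] [422.74832794  -2.17601184]
```

View pics/c2.png

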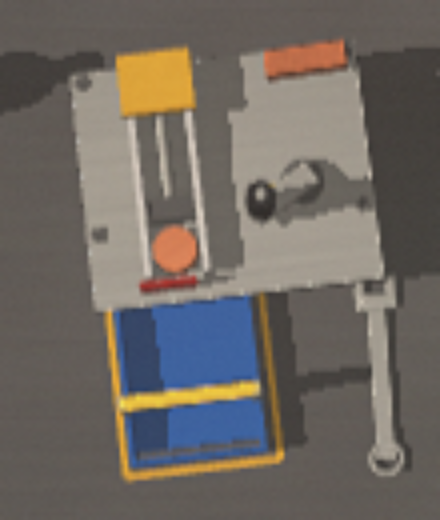

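Tray sits inside its outline, square and plain end inward. Next is the crank: axis at about fixture (-10.5,-65.5), starting angle about 1.05.

```bash
cat > crank.py <<'E'
from h import *
A=np.array([-10.5,-65.5])
def pos(th,r=45): return fx(*(A+r*np.array([-np.cos(th),np.sin(th)])))
E
python3 - <<'E'
from crank import *
g=np.array([577.0,-62.4]); 
movep([*g,180],down(0)); movel([*g,112])
f0=np.array(read_state()["ft_force"]); clamp(); s=read_state()
print(s["finger_gap"],np.round(np.array(s["ft_force"])-f0,1),s["time"])
R=np.array([[np.cos(np.radians(FA)),-np.sin(np.radians(FA))],[np.sin(np.radians(FA)),np.cos(np.radians(FA))]])
d=R.T@(np.array(s["eef_pos"][:2])-O)-A; th=np.arctan2(d[1],-d[0]); print("r",np.hypot(*d),"th",th)
for k in range(1,7):
    t=th+0.25*k
    movel([*pos(t),112],max_speed=80)
    s=read_state(); f=R.T@(np.array(s["ft_force"])-f0)[:2]
    e=np.array([-np.cos(t),np.sin(t)]); tn=np.array([np.sin(t),np.cos(t)])
    print(round(t,2),"rad",round(f@e,1),"tan",round(f@tn,1),s["time"])
    if np.hypot(*f)>50: break
E
```

```text
22.602224983729982 [ 1.3 -1.   6.9] 12.35
r 44.341737235006 th 1.0442819102067302
1.29 rad 2.9 tan 3.2 12.65
1.54 rad 7.0 tan 2.5 12.9417
1.79 rad 10.6 tan 2.4 13.2333
2.04 rad 13.2 tan 1.4 13.525
2.29 rad 16.3 tan 2.5 13.8167
2.54 rad 19.5 tan 2.1 14.1083
```

```bash
python3 - <<'E'
from crank import *
R=np.array([[np.cos(np.radians(FA)),-np.sin(np.radians(FA))],[np.sin(np.radians(FA)),np.cos(np.radians(FA))]])
f0=np.array([0.8,0.3,0]); o=np.zeros(2); t=1.0443+1.5; f_prev=19.5*np.array([-np.cos(t),np.sin(t)])
e=np.array([-np.cos(t),np.sin(t)]); o+=0.05*19.5*e
while t<6.58:
    t=min(t+0.25,6.58)
    e=np.array([-np.cos(t),np.sin(t)]); tn=np.array([np.sin(t),np.cos(t)])
    x=R@o
    movel([*(pos(t)+x),112],max_speed=80)
    s=read_state(); f=R.T@(np.array(s["ft_force"])-f0)[:2]
    print(round(t,2),"rad",round(f@e,1),"tan",round(f@tn,1),np.round(o,1),round(s["time"],1))
    if np.hypot(*f)>60: print("STOP");break
    o+=0.05*(f@e)*e
E
```

```text
2.79 rad 18.0 tan 3.2 [0.8 0.5] 14.4
3.04 rad 12.5 tan 3.5 [1.7 0.9] 14.7
3.29 rad 7.2 tan 3.0 [2.3 0.9] 15.0
3.54 rad 2.8 tan 3.3 [2.6 0.9] 15.3
3.79 rad -0.5 tan 3.7 [2.8 0.8] 15.6
4.04 rad -2.6 tan 3.2 [2.7 0.8] 15.9
4.29 rad -3.1 tan 3.4 [2.7 0.9] 16.1
4.54 rad -3.2 tan 3.0 [2.6 1.1] 16.4
4.79 rad -2.9 tan 3.6 [2.6 1.2] 16.7
5.04 rad -2.8 tan 2.9 [2.6 1.4] 17.0
5.29 rad -3.7 tan 2.9 [2.6 1.5] 17.3
5.54 rad -3.8 tan 2.3 [2.7 1.7] 17.6
5.79 rad -3.2 tan 2.6 [2.9 1.8] 17.9
6.04 rad -3.8 tan 1.7 [3.  1.9] 18.2
6.29 rad -1.8 tan 2.6 [3.2 1.9] 18.5
6.54 rad -1.3 tan 2.3 [3.3 1.9] 18.8
6.58 rad -0.9 tan 0.4 [3.3 1.9] 19.0
```

```bash
python3 - <<'E'
from crank import *
R=np.array([[np.cos(np.radians(FA)),-np.sin(np.radians(FA))],[np.sin(np.radians(FA)),np.cos(np.radians(FA))]])
x=R@np.array([3.3,1.9]); t=6.58
while t<6.9:
    t+=0.04; movel([*(pos(t)+x),112],max_speed=40)
    s=read_state(); f=R.T@np.array(s["ft_force"])[:2]; tn=np.array([np.sin(t),np.cos(t)])
    print(round(t,2),np.round(f,1),"tan",round(f@tn,1))
    if abs(f@tn)>12: break
open_gripper()
p=read_state()["eef_pos"]; movel([p[0],p[1],200],max_speed=250)
movep([*fx(-60,-200),260],down(0))
c=camera("top"); W=pts(c)
w=W[115:200,270:370].reshape(-1,3); w=w[(w[:,2]>135)&(w[:,2]<165)]
d=R.T@(np.median(w[:,:2],0)-O)-A; print("grip rel axis",d,"th",np.arctan2(d[1],-d[0]),s["time"])
cv2.imwrite("pics/c3.png",cv2.resize(c["image"][110:240,260:370],None,fx=4,fy=4))
E
```

```text
6.62 [ 1.1 -3.2] tan -2.6
6.66 [-1.8 -9.7] tan -9.7
6.7 [ -5.7 -18.3] tan -19.1
grip rel axis [-43.41552842  14.70772848] th 0.3266324470779518 19.775
```

View pics/c3.png

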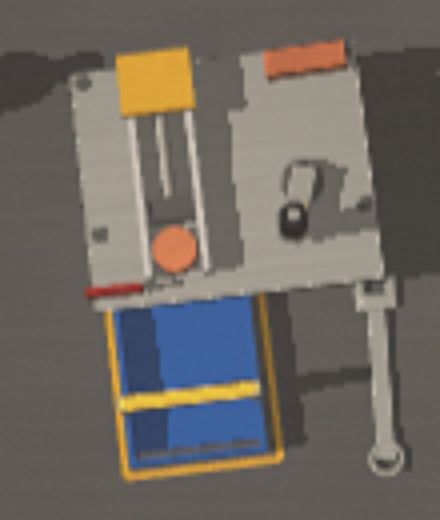

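The red gate blade has moved clear of the channel (115,292) and the crank is at its stop. Now the pedal.

```bash
python3 - <<'E'
from h import *
clamp()
p=[410,372.5]
movep([*p,260],down(45)); movel([*p,85],max_speed=250)
hit=movel([*p,30],max_speed=50,guard=30)
s=read_state(); print(hit,s["eef_pos"],s["ft_force"],s["time"])
wait(0.6); s=read_state(); print(s["eef_pos"],s["ft_force"])
movel([*p,150],max_speed=100)
movel([*p,260],max_speed=250); movep([420,300,300],down(45)); wait(0.5)
movep([*fx(-60,-250),300],down(0))
c=camera("top"); W=pts(c); cv2.imwrite("pics/c4.png",cv2.resize(c["image"][110:240,170:370],None,fx=4,fy=4))
w=W[165:240,175:235].reshape(-1,3);h=cv2.cvtColor(c["image"],cv2.COLOR_BGR2HSV)[165:240,175:235].reshape(-1,3)
print("pad z",np.median(w[(h[:,2]<60)&(w[:,2]>30)],0),read_state()["time"],read_state()["ft_force"])
E
```

```text
True [409.14381235 373.40990028  36.63702835] [-5.70584662 -8.23818431 32.18589538] 26.45
[409.10791313 373.37666609  36.73782241] [-4.76017056 -7.25467786 28.65424822]
pad z [408.69364339 370.74058504  71.15642907] 32.0833 [ 0.31000111 -0.41201672  0.02350974]
```

View pics/c4.png

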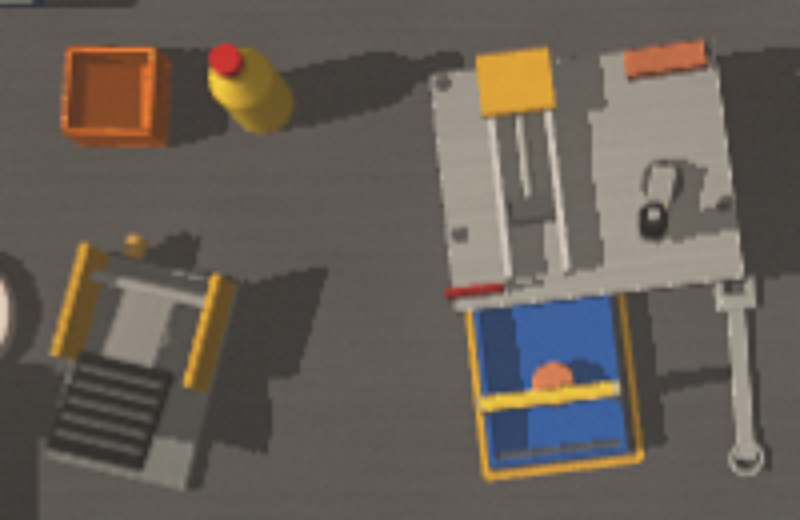

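The roller lies in the tray at (552,377), the pedal is back up and the gate is open, so I'm handing in.

```bash
python3 -c "
from workcell import *
wait(0.5); print(finish_job())"
```

```text
the job is handed in; nothing more can be done
None
```

The job is handed in at about 33 s of the 72 s allowed: the last picture shows the roller in the blue tray under the lip, the gate open and the pedal back up; the hand-in returned no verdict.

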